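# Slide the bamboo board onto the drying rack's pin

### The job

The bamboo board on the green drying rack is propped up on the rack's locating pin. Slide it along the rack, without picking it up, until its hole comes over the pin and it drops down flat on the rack, lying square in its white outline with the pin in the hole. Leave the cups, lid, infuser and everything else where they stand.

Things in the scene. Friction and masses are not known exactly. Their poses are not given: they have to be found in the camera images.
- rack: fixed green rack: flat slab, top 10 mm above the shelf; origin on the shelf below the pin. Slide along its +y (to the robot's left); its x points away from the robot. Slab x -115 to 215 mm, y -220 to 110 mm. White outline of the board's place: inside x -71.5 to 71.5, y -105 to 75 mm; four white marks outside it point at the pin. Strip beyond x = 115 holds cups, lid, infuser; 14 mm upstands round it
- pin_tip (a point): tip of the fixed steel pin of the rack: 14 mm across with a rounded top, standing 14 mm above the slab (24 mm above the shelf). At the start it is hidden under the board
- board: loose bamboo board with dark grooves, 140 (its x) by 180 (its y) by 12 mm, about 0.2 kg. Origin mid-underside, z up. Starts leaning about 0.1 rad: underside on the pin between hole and +y end, -y end edge on the slab; 32 to 58 mm short of its place along the rack's y, up to 20 mm off sideways, up to 0.15 rad turned. Pushed at its -y end, it slides
- board_hole (a point): middle of the hole of the board, half-way through its thickness: 30 mm across, right through, 15 mm from the board's middle towards its +y end, 6 mm above the underside
- cup_a_mid (a point): white ceramic cup, 68 mm across the rim, 60 mm high, on the rack's seat strip; a bystander; the point is on its axis, half-way up
- cup_b_mid (a point): blue ceramic cup, 68 mm across the rim, 60 mm high, on the rack's seat strip; a bystander; the point is on its axis, half-way up
- lid_mid (a point): blue teapot lid, 76 mm across, 41 mm high with its knob, rim down on the rack's seat strip; a bystander; the point is on its axis, half-way up
- infuser_mid (a point): steel infuser ball, 48 mm across, with its spring clip standing up to 84 mm, on the rack's seat strip; a bystander; the point is on its axis, half-way up
- tray_mid (a point): open bamboo tray 260 x 170 x 35 mm with a dark divider, on the shelf to the robot's right; a bystander; the point is on its axis, half-way up
- caddy_mid (a point): copper tea tin, 72 mm across, 110 mm high, on the shelf to the left; a bystander; the point is on its axis, half-way up
- teapot_mid (a point): blue teapot without its lid, body 132 mm across, 92 mm high, spout and handle up to 100 mm from its middle, on the shelf to the left; a bystander; the point is on its axis, half-way up
Not all that is in view belongs to the job. What is shaped like the board but blue is not meant.

How it is judged:
By the outcome, as a careful person would: the job done as asked, in the order asked, and still so for the second after the job is handed in, with the robot touching nothing.
It also fails if it takes over 35 s, if anything falls off the work surface, if the arm or the gripper's body presses on something with over 40 N, if the wrist force passes 120 N, or if a joint passes its speed limit or range.

### The arm

A 6-joint arm with a two-finger parallel gripper is mounted at the origin on the work surface. World frame = base frame: x ahead of the robot, y to its left, z up, the work surface at z = 0. Lengths are in m, angles in degrees, forces in N, time in s.
With the tool pointing down it reaches from about 0.375 to 0.9 m from the base axis. Payload 3.1 kg.
Tool frame: the origin (TCP) lies on the centre line of the jaws, within the pads' length; the fingertips stand 25 mm ahead of it and the grasp point (between the pads) lies 6 mm ahead of it; z points along the fingers, y is the line along which they close (so a half turn about z gives the same grasp; the last joint's range is limited). The gripper opens to 87 mm and grips with 3 to 60 N. Pads are 19 mm wide; open, the fingers measure 117 mm over their backs; the gripper's body (75 mm by 190 mm) begins 51 mm behind the grasp point.
Start: joints at [56.408, 30.224, 82.088, -0, 67.689, -10.227], TCP at [0.248, 0.574, 0.248] pointing down, gripper open.
Joint ranges: [-176.69, 176.69], [-43.24, 126.21], [12.49, 139.97], [-82, 262], [0, 151.66], [-163.58, 163.58]. Speed limits (degrees/s): [159.86, 159.86, 180, 180, 180, 180].

### API

Orientations are given as a 3x3 rotation matrix whose columns are the frame's x, y, z axes.
In Python, from rig import * gives the robot as it stands.
- The arm moves only by the tool step_arm, never from a script. Its argument "steps" is a list of rows, each a list of 7 numbers: the shift along the tool's x, y, z normalised to -1 to 1, where 1 is 0.3 m, then the turn, a rotation vector about the tool's x, y, z normalised to -1 to 1, where 1 is 45 degrees, then the gripper's target within -1 to 1 (shut at 1, half-way at 0, fully open at -1). A call has 1 to 8 rows; each row is the pose to reach, as a shift and turn from the pose commanded when the call began, along the tool's axes at that moment; what a row does not reach only later rows make up. A row lasts 1/12 s, in which the tool goes at most 41.7 mm and 7.16 degrees, less where a joint would pass 70% of its speed; a pose out of reach is approached as far as the arm can. A call with a number of a shift or a turn outside -1 to 1 is refused whole. A call with a gripper value outside its range is refused whole. The fingers move at their own pace and stop on an object; the grip force is fixed at half the most. Time passes only in rows, so rows that repeat a pose let the fingers close. It gives the time, the measured TCP pose, the force, the opening and the grip force at its end, in the units of the state.
- read_state(): the state, without advancing time (a new reading comes with each control period).
- capture(name): name is "scene" or "top" or "wrist"; returns a dict with "image" (400x640x3 uint8, red, green, blue), "vertical_fov" (degrees; the focal length in pixels is half the picture's height over the tangent of half this angle, whatever the lens; pixels are square), "cx", "cy" (the principal point, pixels), "k1" (the pictures are not rectified: a ray, as slopes to the right and down, at radius r is drawn at 1 + k1 r^2 times it, then the intrinsics apply), "world_from_camera" (4x4, takes a point from camera to world coordinates); the wrist camera has in their place "T_tool_cam" (4x4, takes a point from camera to tool coordinates, whose origin is the TCP and whose axes are the flange's). Camera axes: x right, y down, z forward; pixel columns grow to the right and rows downward; lengths in m; the calibration is good to about 2 mm. A picture is of the moment at which its call begins: read the wrist's pose just before it. There is no depth.
- hand_in(): hands the job in; it is judged then, once.
The state is a dict: "time_s": time; "joint_positions": joint angles; "qvel": joint speeds; "tau": joint torques, N m; "position": TCP position; "tcp_rot": TCP orientation; "force": force on the tool from outside, world axes, zero at the start; "moment": the same for the moment, N m; "opening": opening from 0.0 (shut) to 1.0 (fully open); "grasp_force": force on a finger pad.
Only numpy, scipy, OpenCV 4.12 (cv2) and the standard library are available. Lean on these libraries where they do the work, as an engineer would, in place of code of your own. Each camera call takes 0.05 s, during which the arm holds its last target. There are 200 camera calls.

## Working session

There is one attempt and no reset: what is moved stays moved. The work goes in short steps, Python scripts to look and compute and a tool call to move; the robot and the scene stay as the last step left them, time stands still between calls to the robot, and variables do not carry over. Pictures are saved under pics/ and viewed, at most 10 in all, crops included, and the job is handed in when it is done.

Besides the shell and the picture viewer there is one more tool, called by a JSON object that holds its "api" and its "payload". step_arm: Moves the arm, as the interface text tells. Scaled input: -1 to 1 covers 0.3 m each way for a shift and 45 degrees each way for a turn. Its arguments: {"type":"object","properties":{"steps":{"type":"array"}},"required":["steps"]}

```bash
ls; mkdir -p pics
python3 - <<'E'
from rig import *
import cv2,json,pickle
for n in("scene","top"):
    c=capture(n); cv2.imwrite(f"pics/{n}0.png",c["image"][:,:,::-1]); pickle.dump(c,open(f"{n}0.pkl","wb"))
    print(n,{k:v for k,v in c.items() if k!="image"})
s=read_state();print(s["time_s"],s["tcp_rot"],s["force"])
E
```

```text
pics
scene {'vertical_fov': 56.98369983702406, 'cx': 321.84134438851373, 'cy': 202.08147178319612, 'k1': -0.04048971060715215, 'world_from_camera': array([[-2.02406964e-01,  5.56862461e-01, -8.05565405e-01,
         1.39580930e+00],
       [ 9.79301271e-01,  1.14536575e-01, -1.66884374e-01,
         1.53642342e-01],
       [-6.64940865e-04, -8.22669784e-01, -5.68519116e-01,
         6.96969643e-01],
       [ 0.00000000e+00,  0.00000000e+00,  0.00000000e+00,
         1.00000000e+00]])}
top {'vertical_fov': 52.62841603181844, 'cx': 323.7045290888748, 'cy': 202.17479166907705, 'k1': 0.03311026068023375, 'world_from_camera': array([[ 0.02849377, -0.987587  ,  0.15446689,  0.3375515 ],
       [-0.99957406, -0.02912634, -0.00183318, -0.02304799],
       [ 0.00630948, -0.15434886, -0.98799627,  1.20196318],
       [ 0.        ,  0.        ,  0.        ,  1.        ]])}
0.1 [[-9.17982143e-01  3.96620203e-01 -1.09556455e-03]
 [ 3.96621569e-01  9.17980681e-01 -1.67330425e-03]
 [ 3.42040823e-04 -1.97058795e-03 -9.99998000e-01]] [ 0.36780476 -0.22710929 -0.36027509]
```

View pics/top0.png

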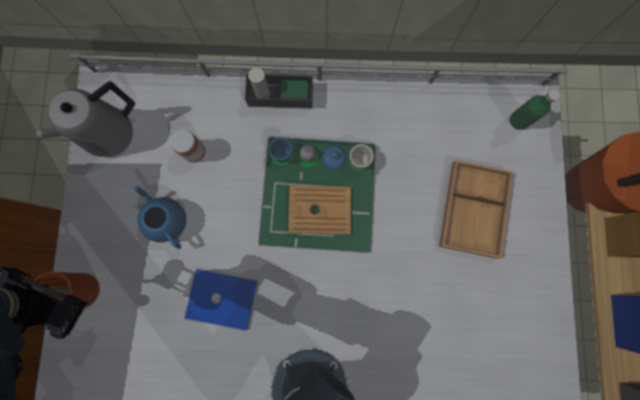

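View pics/scene0.png

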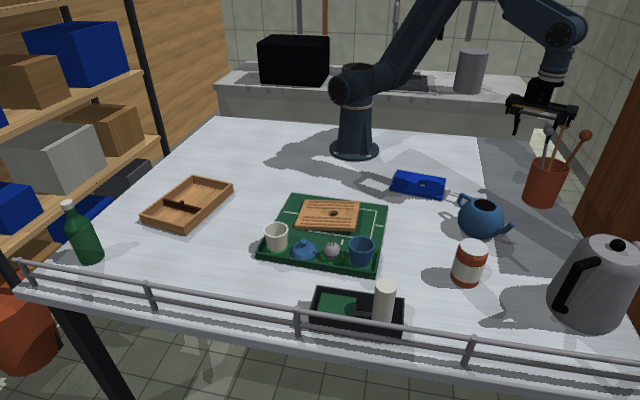

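The top view shows the rack's corners near (267,137), (376,141), (371,251) and (259,246). The board is at about (289..352, 185..235), with its hole at (315,210), and +y is to the left. Next I'll enlarge the image and measure.

```bash
cat > h.py <<'E'
import numpy as np,cv2,pickle
def K(c):
    f=200/np.tan(np.radians(c["vertical_fov"]/2)); return np.array([[f,0,c["cx"]],[0,f,c["cy"]],[0,0,1.]])
def dist(c): return np.array([c["k1"],0,0,0,0.])
def toworld(c,px,z,W=None):
    W=c["world_from_camera"] if W is None else W
    u=cv2.undistortPoints(np.float64(px).reshape(-1,1,2),K(c),dist(c)).reshape(-1,2)
    d=np.c_[u,np.ones(len(u))]@W[:3,:3].T; o=W[:3,3]
    return o+d*((np.asarray(z)-o[2])/d[:,2])[:,None]
def topx(c,P,W=None):
    W=c["world_from_camera"] if W is None else W; C=np.linalg.inv(W)
    return cv2.projectPoints(np.float64(P).reshape(-1,3),cv2.Rodrigues(C[:3,:3])[0],C[:3,3],K(c),dist(c))[0].reshape(-1,2)
E
python3 - <<'E'
from h import *
c=pickle.load(open("top0.pkl","rb"))
cv2.imwrite("pics/topz.png",cv2.resize(c["image"][130:260,250:385,::-1],None,fx=5.5*4/5,fy=5.5*4/5,interpolation=cv2.INTER_CUBIC))
P=toworld(c,[(267,137),(376,141),(371,251),(259,246)],[.01]*4);print(P.round(3))
print(toworld(c,[(290,185),(350,186),(352,235),(289,234),(315,210)],[.035,.022,.022,.035,.03]).round(3))
E
```

```text
[[ 0.72   0.154  0.01 ]
 [ 0.718 -0.18   0.01 ]
 [ 0.383 -0.168  0.01 ]
 [ 0.389  0.16   0.01 ]]
[[ 0.568  0.075  0.035]
 [ 0.573 -0.102  0.022]
 [ 0.428 -0.11   0.022]
 [ 0.424  0.072  0.035]
 [ 0.497 -0.     0.03 ]]
```

View pics/topz.png

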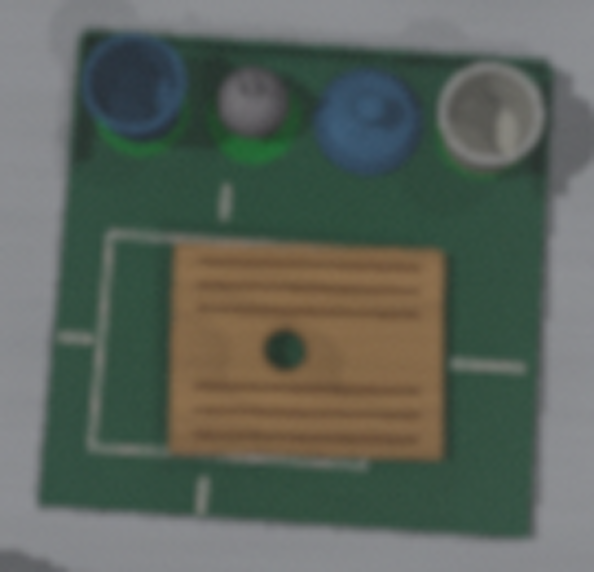

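Run:
```python
from h import *
c=pickle.load(open("top0.pkl","rb"))
f=lambda L:(np.array(L)+.5)/4.4-.5+[250,130]
T=lambda L,z:toworld(c,f(L),z)
corn=np.array([(112,232),(92,448),(225,202),(203,495),(76,338),(489,366),(550,62),(535,538),(38,505)]);
P=T(corn,[.01]*9)
print(P.round(4))
a=P[3]-P[2];b=P[5]-P[4];A=np.c_[a[:2],-b[:2]];t=np.linalg.solve(A,(P[4]-P[2])[:2]);pin=P[2]+a*t[0]
print("pin",pin,"yaw",np.degrees([np.arctan2(-a[1],-a[0]),np.arctan2(-b[1],-b[0])-np.pi/2]))
ya=(np.arctan2(-a[1],-a[0])+np.arctan2(-b[1],-b[0])-np.pi/2)/2
R=np.array([[np.cos(ya),-np.sin(ya)],[np.sin(ya),np.cos(ya)]])
print(((P[:,:2]-pin[:2])@R*1000).round(1))
B=T([(177,243),(446,249),(444,460),(170,455),(285,350)],[.04,.022,.022,.04,.032])
print(((B[:,:2]-pin[:2])@R*1000).round(1),B.round(3))
```

```text
[[ 0.5798  0.1224  0.01  ]
 [ 0.4321  0.1288  0.01  ]
 [ 0.6031  0.0462  0.01  ]
 [ 0.4029  0.0534  0.01  ]
 [ 0.5061  0.1433  0.01  ]
 [ 0.4952 -0.1362  0.01  ]
 [ 0.709  -0.1754  0.01  ]
 [ 0.3808 -0.1684  0.01  ]
 [ 0.3932  0.1628  0.01  ]]
pin [0.50247408 0.04979419 0.01      ] yaw [-2.06052231 -2.23322162]
[[ 7.460e+01  7.550e+01]
 [-7.330e+01  7.630e+01]
 [ 1.007e+02  2.000e-01]
 [-9.970e+01 -2.000e-01]
 [ 1.000e-01  9.350e+01]
 [-3.000e-01 -1.862e+02]
 [ 2.148e+02 -2.173e+02]
 [-1.134e+02 -2.226e+02]
 [-1.135e+02  1.088e+02]]
[[  64.1   27.9]
 [  75.7 -152. ]
 [ -66.6 -158.5]
 [ -76.7   21.3]
 [  -1.6  -48.5]] [[ 0.568  0.075  0.04 ]
 [ 0.572 -0.105  0.022]
 [ 0.43  -0.106  0.022]
 [ 0.427  0.074  0.04 ]
 [ 0.499  0.001  0.032]]
```

{"api": "step_arm", "payload": {"steps": [[-0.73,-0.8,0,0,0,0.75,-1],[-0.73,-0.8,0,0,0,0.75,-1],[-0.73,-0.8,0,0,0,0.75,-1],[-0.73,-0.8,0,0,0,0.75,-1],[-0.73,-0.8,0,0,0,0.75,-1],[-0.73,-0.8,0,0,0,0.75,-1],[-0.73,-0.8,0,0,0,0.75,-1],[-0.73,-0.8,0,0,0,0.75,-1]]}}

```text
time_s: 0.77
position: [0.3536, 0.264, 0.2474]
tcp_rot: [[-0.543, 0.84, -0.001], [0.84, 0.543, -0.001], [-0.0, -0.001, -1.0]]
force: [0.3, 0.8, 0.8]
opening: 0.998
grasp_force: 0.0
```

```bash
cat >> h.py <<'E'
from scipy.spatial.transform import Rotation as Ro
RY=np.radians(-2.15); PIN=np.array([.5025,.0498])
def rk(x,y,z): # rack mm -> world
    c,s=np.cos(RY),np.sin(RY); return np.r_[PIN+np.array([c*x-s*y,s*x+c*y])/1000,z]
def goal(s,p,yaw=RY):
    R=np.array(s["tcp_rot"]); G=np.c_[[np.sin(yaw),-np.cos(yaw),0],[np.cos(yaw),np.sin(yaw),0],[0,0,-1]]
    print("t",round(s["time_s"],2),"pos",np.round(s["position"],4),"F",np.round(s["force"],2),"open",s["opening"])
    print("shift",(R.T@(p-np.array(s["position"]))/.3).round(4),"turn",(Ro.from_matrix(R.T@G).as_rotvec()/np.radians(45)).round(4),"G",np.round(R,3).tolist())
E
python3 - <<'E'
from rig import *
from h import *
goal(read_state(),rk(-2,-200,.22)); goal(read_state(),rk(-2,-100,.25))
E
```

```text
t 0.77 pos [0.3536 0.264  0.2474] F [0.28 0.8  0.75] open 0.9983703006540849Traceback (most recent call last):
  File "<stdin>", line 3, in <module>
  File "h.py", line 20, in goal
    print("shift",(R.T@(p-np.array(s["position"]))/.3).round(4),"turn",(Ro.from_matrix(R.T@G).as_rotvec()/np.radians(45)).round(4),"G",np.round(R,3).tolist())
                                                                        ~~~~~~~~~~~~~~^^^^^^^
  File "scipy/spatial/transform/_rotation.pyx", line 1143, in scipy.spatial.transform._rotation.Rotation.from_matrix
ValueError: Non-positive determinant (left-handed or null coordinate frame) in rotation matrix 0: [[-8.19054264e-01 -5.73715919e-01  3.96234001e-04]
 [-5.73715333e-01  8.19054133e-01  1.02129054e-03]
 [ 9.10467736e-04 -6.09166849e-04  9.99999400e-01]].
```

```bash
sed -i 's/\[np.sin(yaw),-np.cos(yaw),0\]/[-np.sin(yaw),np.cos(yaw),0]/' h.py
python3 - <<'E'
from rig import *
from h import *
goal(read_state(),rk(-2,-100,.25))
E
```

```text
t 0.77 pos [0.3536 0.264  0.2474] F [0.28 0.8  0.75] open 0.9983703006540849
shift [-1.1382 -0.1674 -0.0082] turn [-0.0011  0.0009  0.778 ] G [[-0.543, 0.84, -0.001], [0.84, 0.543, -0.001], [-0.0, -0.001, -1.0]]
```

{"api": "step_arm", "payload": {"steps": [[-1,-0.15,0,0,0,0.778,-1],[-1,-0.15,0,0,0,0.778,-1],[-1,-0.15,0,0,0,0.778,-1],[-1,-0.15,0,0,0,0.778,-1],[-1,-0.15,0,0,0,0.778,-1],[-1,-0.15,0,0,0,0.778,-1],[-1,-0.15,0,0,0,0.778,-1],[-1,-0.15,0,0,0,0.778,-1]]}}

```text
time_s: 1.43
position: [0.4821, -0.0152, 0.2478]
tcp_rot: [[0.042, 0.999, 0.004], [0.999, -0.042, -0.003], [-0.003, 0.004, -1.0]]
force: [-0.0, 0.6, -0.6]
opening: 0.998
grasp_force: 0.0
```

Run:
```python
from rig import *
from h import *
s=read_state();goal(s,rk(-2,-190,.15))
c=capture("wrist");pickle.dump((s,c),open("w1.pkl","wb"));cv2.imwrite("pics/w1.png",c["image"][:,:,::-1])
print(c["T_tool_cam"].round(3),c["vertical_fov"])
```

```text
t 1.43 pos [ 0.4821 -0.0152  0.2478] F [-0.03  0.59 -0.56] open 0.9979258640022659
shift [-0.4133  0.0534  0.3272] turn [ 0.0053  0.0035 -0.0052] G [[0.042, 0.999, 0.004], [0.999, -0.042, -0.003], [-0.003, 0.004, -1.0]]
[[ 0.    -0.952 -0.306  0.084]
 [ 1.     0.001 -0.001 -0.   ]
 [ 0.001 -0.306  0.952 -0.136]
 [ 0.     0.     0.     1.   ]] 64.61296686695526
```

View pics/w1.png

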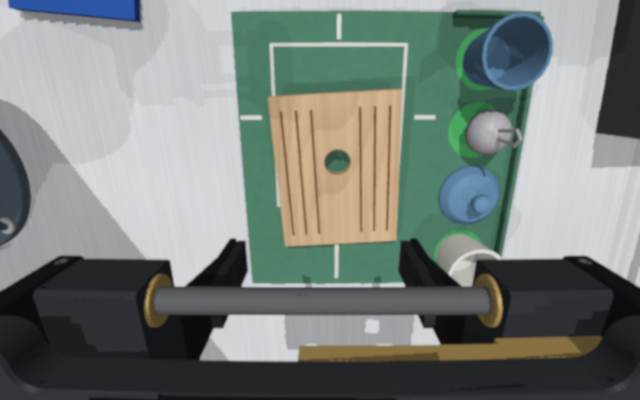

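The wrist view shows the board's corners at (269,97), (401,89), (397,240) and (286,246). The hole is at (338,161) and the rack marks are at (339,26), (337,261), (251,117) and (425,117).

```bash
cat >> h.py <<'E'
def wcam(s,c):
    T=np.eye(4);T[:3,:3]=s["tcp_rot"];T[:3,3]=s["position"];return T@c["T_tool_cam"]
def torack(P): 
    c,n=np.cos(RY),np.sin(RY); return (P[:,:2]-PIN)@np.array([[c,-n],[n,c]])*1000
E
python3 - <<'E'
from h import *
s,c=pickle.load(open("w1.pkl","rb"));W=wcam(s,c)
P=toworld(c,[(339,26),(337,261),(251,117),(425,117),(270,44),(407,44),(233,13),(252,283)],[.01]*8,W)
print(P.round(4),torack(P).round(1))
b=P[0]-P[1];a=P[3]-P[2];t=np.linalg.solve(np.c_[a[:2],-b[:2]],(P[1]-P[2])[:2]);print("pin",P[2]+a*t[0],np.degrees([np.arctan2(a[1],a[0]),np.arctan2(b[1],b[0])-np.pi/2]))
B=toworld(c,[(269,97),(401,89),(397,240),(286,246),(338,161)],[.040,.04,.022,.022,.032],W)
print(B.round(4),torack(B).round(1))
E
```

```text
[[ 0.5065  0.1436  0.01  ]
 [ 0.4965 -0.1355  0.01  ]
 [ 0.403   0.0535  0.01  ]
 [ 0.603   0.0454  0.01  ]
 [ 0.4316  0.1291  0.01  ]
 [ 0.5796  0.1233  0.01  ]
 [ 0.3951  0.1612  0.01  ]
 [ 0.38   -0.1643  0.01  ]] [[   0.4   93.9]
 [   1.  -185.4]
 [ -99.6   -0. ]
 [ 100.6   -0.6]
 [ -73.9   76.6]
 [  74.3   76.4]
 [-111.5  107.2]
 [-114.4 -218.5]]
pin [0.50309863 0.04946544 0.01      ] [-2.32369894 -2.04404906]
[[ 0.4304  0.074   0.04  ]
 [ 0.5671  0.0764  0.04  ]
 [ 0.5723 -0.1027  0.022 ]
 [ 0.4324 -0.1049  0.022 ]
 [ 0.5004  0.0024  0.032 ]] [[ -73.    21.5]
 [  63.6   29. ]
 [  75.5 -149.8]
 [ -64.2 -157.3]
 [  -0.3  -47.5]]
```

{"api": "step_arm", "payload": {"steps": [[-0.41,0.066,0.2,0.0053,0.0035,-0.005,-1],[-0.41,0.066,0.2,0.0053,0.0035,-0.005,-1],[-0.41,0.066,0.2,0.0053,0.0035,-0.005,-1],[-0.41,0.066,0.2,0.0053,0.0035,-0.005,-1],[-0.41,0.066,0.4,0.0053,0.0035,-0.005,-1],[-0.41,0.066,0.5,0.0053,0.0035,-0.005,-1],[-0.41,0.066,0.6,0.0053,0.0035,-0.005,-1],[-0.41,0.066,0.6,0.0053,0.0035,-0.005,-1]]}}

```text
time_s: 2.15
position: [0.4888, -0.13, 0.0606]
tcp_rot: [[0.033, 0.999, -0.019], [0.999, -0.033, 0.011], [0.011, -0.02, -1.0]]
force: [-0.6, 0.9, -0.7]
opening: 1.001
grasp_force: 0.0
```

Run:
```python
from rig import *
from h import *
s=read_state();print(torack(np.array([s["position"]])));goal(s,rk(3,-188,.0385))
```

```text
[[  -6.89639335 -180.18887392]]
t 2.15 pos [ 0.4888 -0.13    0.0606] F [-0.57  0.89 -0.66] open 1.0005249413264954
shift [-0.027   0.0343  0.0727] turn [-0.0252 -0.0134  0.0055] G [[0.033, 0.999, -0.019], [0.999, -0.033, 0.011], [0.011, -0.02, -1.0]]
```

{"api": "step_arm", "payload": {"steps": [[0,0,0,0,0,0,-1],[0,0,0,0,0,0,-1]]}}

```text
time_s: 2.32
position: [0.4947, -0.133, 0.069]
tcp_rot: [[0.032, 0.999, -0.003], [0.999, -0.032, 0.002], [0.002, -0.003, -1.0]]
force: [-0.3, 0.5, -0.7]
opening: 0.997
grasp_force: 0.0
```

Run:
```python
from rig import *
from h import *
s=read_state();print(torack(np.array([s["position"]])));goal(s,rk(3,-188,.0385))
```

```text
[[  -0.91054998 -182.93457609]]
t 2.32 pos [ 0.4947 -0.133   0.069 ] F [-0.31  0.52 -0.66] open 0.9969016287909958
shift [-0.0172  0.0132  0.1015] turn [-0.0035 -0.0029  0.0066] G [[0.032, 0.999, -0.003], [0.999, -0.032, 0.002], [0.002, -0.003, -1.0]]
```

{"api": "step_arm", "payload": {"steps": [[-0.008,0.006,0.02,0,0,0.0066,-1],[-0.017,0.013,0.04,0,0,0.0066,-1],[-0.017,0.013,0.06,0,0,0.0066,-1],[-0.017,0.013,0.075,0,0,0.0066,-1],[-0.017,0.013,0.09,0,0,0.0066,-1],[-0.017,0.013,0.097,0,0,0.0066,-1],[-0.017,0.013,0.1,0,0,0.0066,-1],[-0.017,0.013,0.1,0,0,0.0066,-1]]}}

```text
time_s: 2.98
position: [0.4974, -0.1385, 0.0372]
tcp_rot: [[0.038, 0.999, -0.005], [0.999, -0.038, 0.003], [0.003, -0.005, -1.0]]
force: [0.3, -0.1, 0.2]
opening: 1.003
grasp_force: 0.0
```

Run:
```python
from rig import *
from h import *
s=read_state();print(torack(np.array([s["position"]])));goal(s,rk(3,-170,.0385))
```

```text
[[   1.9391981  -188.32220118]]
t 2.98 pos [ 0.4974 -0.1385  0.0372] F [ 0.3  -0.07  0.23] open 1.0030198083449542
shift [ 0.0611  0.0035 -0.0041] turn [-0.0061 -0.0039 -0.001 ] G [[0.038, 0.999, -0.005], [0.999, -0.038, 0.003], [0.003, -0.005, -1.0]]
```

{"api": "step_arm", "payload": {"steps": [[0.017,0.002,-0.003,0,0,0,-1],[0.034,0.0035,-0.003,0,0,0,-1],[0.05,0.0035,-0.003,0,0,0,-1],[0.067,0.0035,-0.003,0,0,0,-1],[0.083,0.0035,-0.003,0,0,0,-1],[0.1,0.0035,-0.003,0,0,0,-1],[0.117,0.0035,-0.003,0,0,0,-1],[0.127,0.0035,-0.003,0,0,0,-1]]}}

```text
time_s: 3.65
position: [0.5002, -0.0999, 0.0386]
tcp_rot: [[0.038, 0.999, -0.004], [0.999, -0.038, 0.003], [0.003, -0.004, -1.0]]
force: [-0.3, -0.7, -0.2]
opening: 0.998
grasp_force: 0.5
```

Run:
```python
from rig import *
from h import *
s=read_state();print(torack(np.array([s["position"]])));goal(s,rk(3,-130,.0385))
c=capture("wrist");pickle.dump((s,c),open("w2.pkl","wb"));cv2.imwrite("pics/w2.png",c["image"][:,:,::-1])
```

```text
[[   3.27075107 -149.63966511]]
t 3.65 pos [ 0.5002 -0.0999  0.0386] F [-0.28 -0.73 -0.22] open 0.9978126444960134
shift [ 0.0655 -0.0009  0.0004] turn [-0.0052 -0.0035 -0.0005] G [[0.038, 0.999, -0.004], [0.999, -0.038, 0.003], [0.003, -0.004, -1.0]]
```

View pics/w2.png

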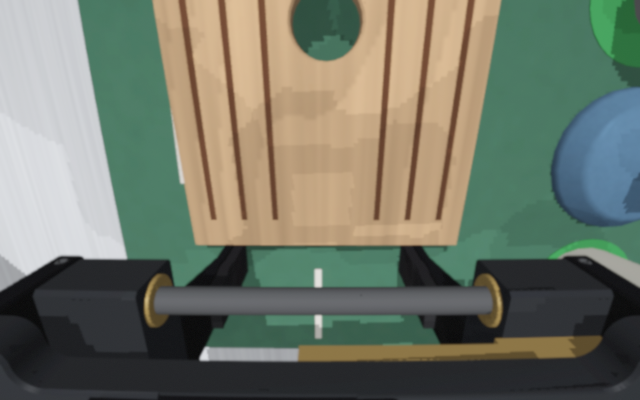

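The board's -y end now sits square against both fingers, with corners at (196,245) and (459,245) and the hole at about (326,22).

Run:
```python
from h import *
s,c=pickle.load(open("w2.pkl","rb"));W=wcam(s,c)
B=torack(toworld(c,[(196,245),(459,245),(326,22)],[.022,.022,.034],W));print(B.round(1))
print(torack(toworld(c,[(318,270),(318,336)],[.01]*2,W)).round(1))
```

```text
[[ -65.1 -139.3]
 [  75.8 -139. ]
 [   4.3  -35.3]]
[[ 0.000e+00 -1.609e+02]
 [-2.000e-01 -2.087e+02]]
```

{"api": "step_arm", "payload": {"steps": [[0.013,-0.003,0,0,0,0,-1],[0.026,-0.006,0,0,0,0,-1],[0.039,-0.009,0,0,0,0,-1],[0.052,-0.0115,0,0,0,0,-1],[0.064,-0.014,0,0,0,0,-1],[0.075,-0.016,0,0,0,0,-1],[0.085,-0.018,0,0,0,0,-1]]}}

```text
time_s: 4.28
position: [0.4954, -0.0743, 0.0386]
tcp_rot: [[0.038, 0.999, -0.005], [0.999, -0.038, 0.003], [0.003, -0.005, -1.0]]
force: [-0.0, 0.8, 0.4]
opening: 0.997
grasp_force: 0.0
```

Run:
```python
from rig import *
from h import *
s=read_state();print(torack(np.array([s["position"]])));goal(s,rk(-2,-116,.0385))
c=capture("wrist");pickle.dump((s,c),open("w3.pkl","wb"));cv2.imwrite("pics/w3.png",c["image"][:,:,::-1])
```

```text
[[  -2.43164652 -124.29273717]]
t 4.28 pos [ 0.4954 -0.0743  0.0386] F [-0.03  0.8   0.39] open 0.9969338318334781
shift [0.0276 0.0014 0.0004] turn [-0.006  -0.0039 -0.001 ] G [[0.038, 0.999, -0.005], [0.999, -0.038, 0.003], [0.003, -0.005, -1.0]]
```

View pics/w3.png

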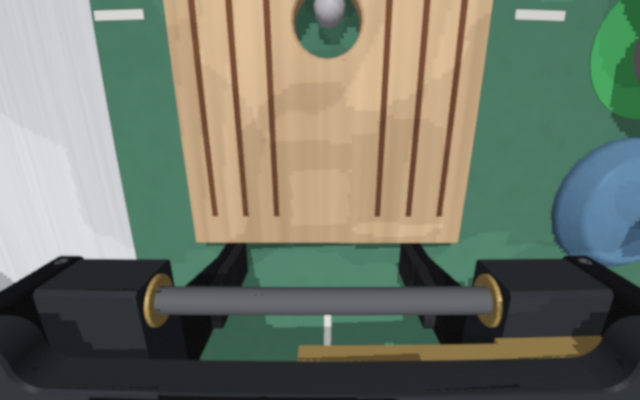

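The board has dropped. The pin shows in the hole at about (329,8), and the end corners are at (196,243) and (460,243).

Run:
```python
from h import *
s,c=pickle.load(open("w3.pkl","rb"));W=wcam(s,c)
print(torack(toworld(c,[(196,243),(460,243),(166,0),(492,0)],[.022]*4,W)).round(1))
print(torack(toworld(c,[(327,316),(94,15),(144,14),(516,15),(566,16)],[.01]*5,W)).round(1))
```

```text
[[ -70.7 -112.8]
 [  70.4 -112.5]
 [ -70.6    2.2]
 [  70.3    2. ]]
[[-3.000e-01 -1.680e+02]
 [-1.120e+02  1.000e-01]
 [-8.740e+01 -2.000e-01]
 [ 8.830e+01 -7.000e-01]
 [ 1.128e+02 -5.000e-01]]
```

{"api": "step_arm", "payload": {"steps": [[0.006,0,0,0,0,0,-1],[0.012,0,0,0,0,0,-1],[0.018,0,0,0,0,0,-1],[0.023,0,0,0,0,0,-1],[0.026,0,0,0,0,0,-1],[0.028,0,0,0,0,0,-1],[0.028,0,0,0,0,0,-1]]}}

```text
time_s: 4.92
position: [0.4961, -0.0664, 0.0386]
tcp_rot: [[0.038, 0.999, -0.004], [0.999, -0.038, 0.003], [0.003, -0.004, -1.0]]
force: [0.7, -0.2, -0.3]
opening: 1.005
grasp_force: 0.0
```

Run:
```python
from rig import *
from h import *
s=read_state();print(torack(np.array([s["position"]])),s["force"])
c=capture("wrist");pickle.dump((s,c),open("w4.pkl","wb"));cv2.imwrite("pics/w4.png",c["image"][:,:,::-1])
```

```text
[[  -2.08309255 -116.32345306]] [ 0.72374494 -0.21612847 -0.32304807]
```

View pics/w4.png

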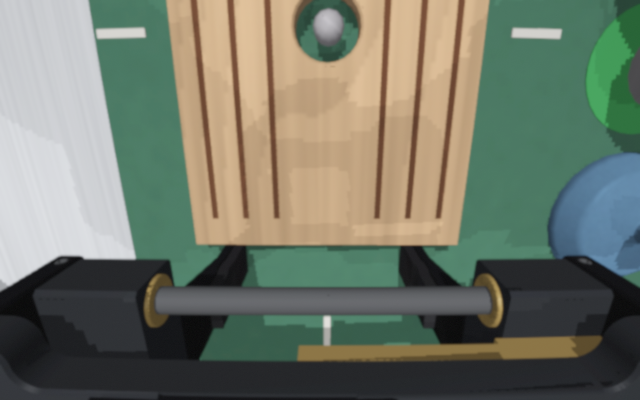

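The pin is near the middle of the hole at about (329,27), and the board's end is at row 245, columns 196 to 459.

Run:
```python
from h import *
s,c=pickle.load(open("w4.pkl","rb"));W=wcam(s,c)
print(torack(toworld(c,[(196,245),(459,245),(168,0),(489,0)],[.022]*4,W)).round(1))
print(torack(toworld(c,[(327,316),(97,34),(561,34)],[.01]*3,W)).round(1))
```

```text
[[ -70.5 -106. ]
 [  70.4 -105.7]
 [ -69.4   10.1]
 [  69.4    9.9]]
[[ 1.000e-01 -1.601e+02]
 [-1.117e+02 -3.000e-01]
 [ 1.123e+02 -4.000e-01]]
```

{"api": "step_arm", "payload": {"steps": [[0.001,0,0,0,0,0,-1],[0.002,0,0,0,0,0,-1],[0.002,0,0,0,0,0,-1],[-0.01,0,0,0,0,0,-1],[-0.03,0,0,0,0,0,-1],[-0.06,0,0,0,0,0,-1],[-0.09,0,0,0,0,0,-1],[-0.1,0,0,0,0,0,-1]]}}

```text
time_s: 5.63
position: [0.4953, -0.0984, 0.0386]
tcp_rot: [[0.04, 0.999, -0.003], [0.999, -0.04, 0.002], [0.002, -0.003, -1.0]]
force: [1.2, -0.0, -0.1]
opening: 1.0
grasp_force: 0.0
```

{"api": "step_arm", "payload": {"steps": [[0,0,-0.04,0,0,0,-1],[0,0,-0.1,0,0,0,-1],[0,0,-0.2,0,0,0,-1],[0,0,-0.3,0,0,0,-1],[0,0,-0.4,0,0,0,-1],[0,0,-0.45,0,0,0,-1],[0,0,-0.45,0,0,0,-1],[0,0,-0.45,0,0,0,-1]]}}

```text
time_s: 6.3
position: [0.4957, -0.0974, 0.1743]
tcp_rot: [[0.039, 0.999, -0.002], [0.999, -0.039, 0.002], [0.002, -0.002, -1.0]]
force: [-0.3, -0.2, -0.8]
opening: 1.004
grasp_force: 0.0
```

Run:
```python
from rig import *
from h import *
s=read_state()
c=capture("wrist");pickle.dump((s,c),open("w5.pkl","wb"))
W=wcam(s,c); q=topx(c,[rk(x,y,.01) for x,y in [(-120,-150),(120,-150),(-120,115),(120,115)]],W);print(q)
a=np.clip(q.min(0).astype(int),0,None);b=q.max(0).astype(int);f=min(800/(b-a)[0],600/(min(b[1],400)-a[1]));print(a,f)
cv2.imwrite("pics/w5.png",cv2.resize(c["image"][a[1]:b[1],a[0]:b[0],::-1],None,fx=f*.98,fy=f*.98,interpolation=cv2.INTER_CUBIC))
```

```text
[[ 204.37956317  192.4676645 ]
 [ 445.57923981  192.4100006 ]
 [ 171.18120874 -133.74225541]
 [ 479.23690028 -134.57769211]]
[171   0] 2.5974025974025974
```

View pics/w5.png

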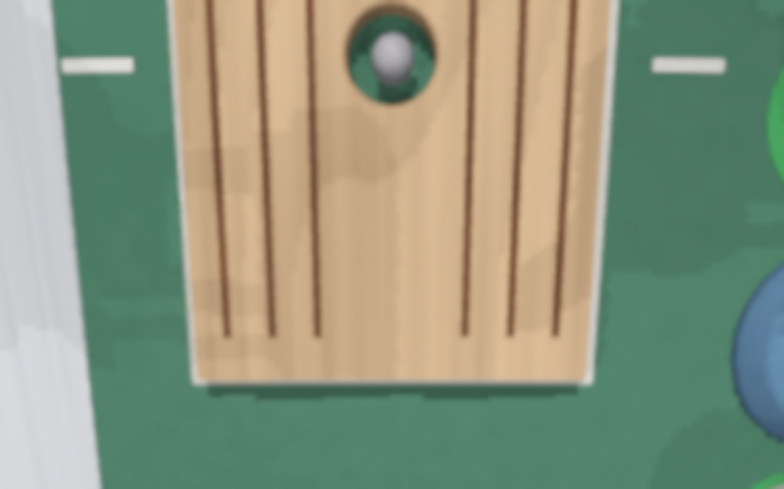

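The board lies flat and square, with the pin in the hole and the white outline showing evenly on both sides and at the end. I'm handing it in.

```bash
python3 -c "
from rig import *
print(hand_in())"
```

```text
the job is handed in; nothing more can be done
None
```

I slid the board about 47 mm along the rack with the open fingers; it dropped over the pin and lies flat and square in its outline, the arm is clear, nothing else was touched, and the job is handed in (no verdict was returned).

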